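# Put the fallen bottle back in the spill tray

## Task

Get the spill tray back in order: a beaker has been left in the place of the square bottle that has fallen over on the bench. Move the beaker onto the white tile, and stand the bottle up on the bare bench and let go of it; then take it with a fresh grip and set it upright on the tray's floor in the place that the beaker had. Keep the beaker upright, drop nothing, and do not knock or shift the other two bottles in the tray or the pipette-tip box.

Things in the scene. Friction and masses are not known exactly. Their poses are not given: they have to be found in the camera images.
- bottle: Square white plastic bottle, round screw cap; the only thing lying: on a flat side on the bench, cap to the robot's left. 140 mm tall: body 52 x 52 mm (rounded corners) and 100 high, shoulder to 114, neck to 118, cap 36 mm across from 118 to 140. Origin: centre of its base; z axis from base to cap, x and y square to its sides. About 0.22 kg, rigid, centre of mass about 60 mm from the base.
- bottle_cap (a point): Centre of the square bottle's cap, on its axis, 129 mm from its base; axes as the bottle's.
- beaker: Clear glass beaker, straight-sided, 58 mm across outside, 82 mm tall, wall 3 mm, open at the top, empty, about 0.09 kg. At the start it stands upright in one of the three places of the tray. Origin at the centre of its underside, z axis up.
- tray: Grey spill tray fixed on the bench, 294 x 110 mm outside (306 x 120 over its rim), walls 5 mm thick, 35 mm high; flat floor 5 mm above the bench, no dividers. One row of three places, 92 mm apart, the middle one at its centre: the beaker has one, two other bottles the rest, in any order. Origin: centre of its underside, x along the row, y across, z up.
- tile: White glazed ceramic tile fixed on the bench to the robot's left, 150 x 150 mm and 7 mm thick. Origin at the centre of its underside, x and y axes square to its edges. The beaker's whole base is to stand on it.
- amber: Round brown glass bottle with a black cap and paper label standing in the tray, 56 mm across, 128 mm tall, cap 33 mm across. Origin at the centre of its underside. To be left alone.
- jar: Round white plastic wide-mouth bottle with paper label standing in the tray, 58 mm across, 98 mm tall, cap 54 mm across. Origin at the centre of its underside. To be left alone.
- tip_box: Closed pipette-tip box, blue with a clear lid, 84 x 122 mm and 64 mm tall, standing on the bench beyond the tile. Origin at the centre of its underside. To be left alone.
Things that resemble listed ones, but are neither listed nor needed, are in the scene too. Leave any blue or purple look-alike of the bottle alone.

How it is judged:
By the outcome, as a careful person would: the job done as asked, in the order asked, and still so for the second after the job is handed in, with the robot touching nothing.
It also fails if it takes over 72 s, if anything falls off the work surface, if the arm or the gripper's body presses on something with over 40 N, if the wrist force passes 120 N, or if a joint passes its speed limit or range.

## Robot

A 6-joint arm with a two-finger parallel gripper is mounted at the origin on the work surface. World frame = base frame: x ahead of the robot, y to its left, z up, the work surface at z = 0. Lengths are in mm, angles in rad, forces in N, time in s.
With the tool pointing down it reaches from about 350 to 775 mm from the base axis. Payload 7.3 kg.
Tool frame: the origin (TCP) lies midway between the tips of the shut fingers; the grasp point (between the pads) lies 19 mm behind it; x points along the fingers, y is the direction in which the jaws open and shut, and the axes are right-handed (so a half turn about x gives the same grasp; the last joint's range is limited). The gripper opens to 92 mm and grips with 3 to 60 N. Pads are 19 mm wide; open, the fingers measure 130 mm over their backs; the gripper's body (75 mm by 190 mm) begins 47 mm behind the grasp point.
Start: joints at [-1.456, 0.342, 1.524, -0, 1.275, -0.146], TCP at [135.395, -507.26, 226.741] pointing down, gripper open.
Joint ranges: [-2.53, 2.53], [-0.77, 2.02], [0.04, 2.7], [-1, 4.14], [0.28, 2.66], [-3.11, 3.11]. Speed limits (rad/s): [2.57, 2.57, 3.14, 3.14, 3.14, 3.14].

## Interface

Orientations are given as [roll, pitch, yaw] about the fixed x, y, z axes, in that order (R = Rz(yaw) Ry(pitch) Rx(roll)).
In Python, from plant import get_obs, capture, close_job gives the robot as it stands. The module is installed in compiled form; this text tells all that it offers.
- The arm moves only by the tool send_rows, never from a script. Its argument "moves" is a list of rows, each a list of 4 numbers: the shift along the tool's x, y, z in mm, then the turn about the tool's x in degrees. In form: [[tx, ty, tz, yaw], ...]. A call has 1 to 8 rows; each row shifts and turns the commanded pose from where the row before left it, along the tool's axes as they then stand; what a row does not reach is not made up. A row lasts 1/8 s, in which the tool goes at most 62.5 mm and 10.7 degrees, less where a joint would pass 70% of its speed; a pose out of reach is approached as far as the arm can. A call with a gripper value outside its range is refused whole. "hand" is the opening, from 0 (shut) to 1 (fully open), set as the call begins (left out, the last holds). The fingers move at their own pace and stop on an object; the grip force is fixed at half the most. Time passes only in rows, so rows that do not move let the fingers close. It gives the time, the measured TCP pose, the force and the opening at its end, in the units of the state.
- get_obs(): the state, without advancing time (a new reading comes with each control period).
- capture(name): name is "scene" or "top"; returns a dict with "image" (420x560x3 uint8, red, green, blue), "K" (3x3 intrinsics, pixels), "position" and "attitude" of the camera in the world. Camera axes: x right, y down, z forward; pixel columns grow to the right and rows downward; lengths in mm; the calibration is good to about 2 mm. A picture is of the moment at which its call begins. There is no depth.
- close_job(): hands the job in, once; it reports no verdict.
The state is a dict: "time": time; "joint_positions": joint angles; "dq": joint speeds; "tau": joint torques, N m; "tool_pos": TCP position; "tcp_rot": TCP orientation; "contact_force": force on the tool from outside, world axes, zero at the start; "moment": the same for the moment, N m; "grip_width": finger opening in mm.
Only numpy, scipy, OpenCV 4.12 (cv2) and the standard library are available. Lean on these libraries where they do the work, as an engineer would, in place of code of your own. Each camera call takes 0.05 s, during which the arm holds its last target. There are 200 camera calls.

## Working session

There is one attempt and no reset: what is moved stays moved. The work goes in short steps, Python scripts to look and compute and a tool call to move; the robot and the scene stay as the last step left them, time stands still between calls to the robot, and variables do not carry over. Pictures are saved under pics/ and viewed, about 8 in all and at most 12, crops included, and the job is handed in when it is done.

Besides the shell and the picture viewer there is one more tool, called after "Emit:" by a JSON object that holds its "name" and its "arguments". send_rows: Moves the arm, as the interface text tells. Its arguments: {"type":"object","properties":{"moves":{"type":"array","items":{"type":"array","items":{"type":"number"}}},"hand":{"type":"number"}},"required":["moves"]}

```bash
mkdir -p pics; ls
python3 - <<'E'
from plant import *
import cv2,numpy as np
o=get_obs()
for k,v in o.items(): print(k,np.round(v,3))
for n in("scene","top"):
    c=capture(n); cv2.imwrite(f"pics/{n}0.png",c["image"][:,:,::-1]); print(n,c["K"],c["position"],c["attitude"])
E
```

```text
pics
time 0.0
joint_positions [-1.456  0.343  1.525  0.     1.275 -0.146]
dq [-0.001 -0.001 -0.    -0.001 -0.     0.002]
tau [ -0.    -43.124 -24.422   0.072   0.056  -0.   ]
tool_pos [ 135.354 -506.819  226.059]
tcp_rot [-1.735  1.569  1.667]
contact_force [ 1.055 -0.22   0.537]
moment [ 0.025 -0.008 -0.009]
grip_width 92.348
scene [[484.75030228   0.         277.1668928 ]
 [  0.         484.75030228 214.26662531]
 [  0.           0.           1.        ]] [1187.31062335 -365.95524862  615.80473625] [-2.258277    0.02022621  0.95723899]
top [[482.47698162   0.         284.52517174]
 [  0.         482.47698162 211.42722989]
 [  0.           0.           1.        ]] [ 447.95907349   45.21654621 1044.55941558] [-2.97728511 -0.00966698 -1.57649714]
```

View pics/scene0.png

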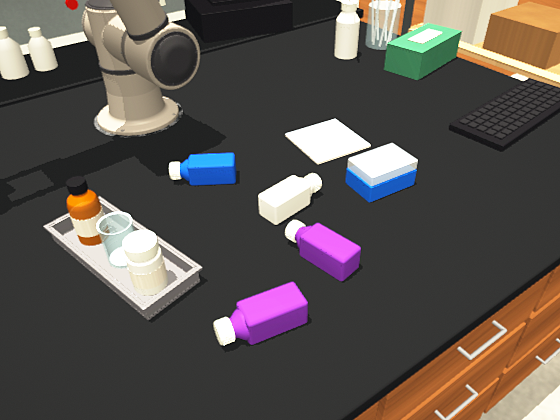

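View pics/top0.png

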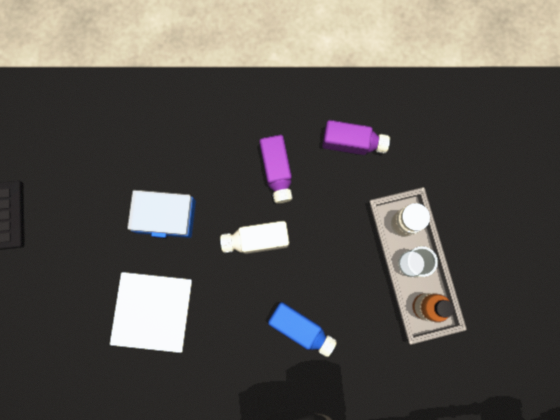

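Top view (left is the robot's left): the white bottle lies at about (258,237) with its cap at (228,242). The beaker is the middle item of the tray at about (420,262), between the jar (412,219) and the amber bottle (436,307). The tile is at (151,312).

```bash
cat > h.py <<'E'
from plant import *
import cv2,numpy as np
from scipy.spatial.transform import Rotation as Ro
def cam(n):
    c=capture(n); c["R"]=Ro.from_euler("xyz",c["attitude"]).as_matrix(); c["bgr"]=c["image"][:,:,::-1].copy(); return c
def w(c,px,z):  # pixels -> world at height z
    px=np.atleast_2d(np.float64(px)); d=np.c_[px,np.ones(len(px))]@np.linalg.inv(c["K"]).T@c["R"].T
    p=np.array(c["position"]); return (p+d*((z-p[2])/d[:,2:]))
def pr(c,P):
    q=(np.atleast_2d(P)-c["position"])@c["R"]@c["K"].T; return q[:,:2]/q[:,2:]
def tool():
    o=get_obs(); return o,np.array(o["tool_pos"]),Ro.from_euler("xyz",o["tcp_rot"]).as_matrix()
def go(x,y,z,jaw=None):
    """shift in tool axes to TCP target; jaw = wanted direction (deg, mod 180) of tool y in world"""
    o,p,R=tool(); d=R.T@(np.array([x,y,z])-p)
    a=np.degrees(np.arctan2(R[1,1],R[0,1])); t=0
    if jaw is not None: t=-((jaw-a+90)%180-90)
    print("t",o["time"],"pos",p.round(1),"jaw",round(a,1),"shift",d.round(1),"turn(tool x)",round(t,1),"grip",round(o["grip_width"],1),"q6",round(o["joint_positions"][5],2))
def circ(x,y,z,r): a=np.linspace(0,2*np.pi,40); return np.c_[x+r*np.cos(a),y+r*np.sin(a),0*a+z]
def draw(c,im,P,col,s=1,o=(0,0)): cv2.polylines(im,[np.int32(((pr(c,P)-o)*s)*8)],True,col,1,cv2.LINE_AA,3)
E
python3 - <<'E'
from h import *
o,p,R=tool(); print(R.round(3))
c=cam("top"); s=cam("scene")
hsv=cv2.cvtColor(c["bgr"],cv2.COLOR_BGR2HSV)
def rect(mask,roi):
    m=np.zeros_like(mask); x0,y0,x1,y1=roi; m[y0:y1,x0:x1]=mask[y0:y1,x0:x1]
    k=max(cv2.findContours(m,cv2.RETR_EXTERNAL,cv2.CHAIN_APPROX_NONE)[0],key=cv2.contourArea)
    return k[:,0,:],cv2.boxPoints(cv2.minAreaRect(k))
br=np.uint8(hsv[:,:,2]>70)*255
k,t=rect(br,(360,180,475,350)); T=w(c,t,35); print("tray rim",t.round(1).tolist(),T.round(1).tolist(),T.mean(0))
e=[T[1]-T[0],T[2]-T[1]]; print("len",[np.linalg.norm(i) for i in e],[np.degrees(np.arctan2(i[1],i[0])) for i in e])
k,t2=rect(br,(100,260,205,360)); T2=w(c,t2,7); print("tile",T2.round(1).tolist(),T2.mean(0))
k,t3=rect(br,(210,210,300,262)); T3=w(c,t3,26); print("bottle",T3.round(1).tolist()); 
# body: sections of the contour along the axis
W=w(c,k,26)[:,:2]; m=W.mean(0); ax=np.linalg.svd(W-m)[2][0]; ax=ax if ax[1]>0 else -ax; n=np.array([-ax[1],ax[0]])
u=(W-m)@ax; v=(W-m)@n; print("m",m,"ax",ax,"deg",np.degrees(np.arctan2(ax[1],ax[0])),"u",u.min(),u.max())
for a in np.arange(u.min(),u.max(),10):
    i=(u>=a)&(u<a+10); print(round(a),v[i].min().round(1),v[i].max().round(1))
C=T.mean(0)
im=cv2.resize(c["bgr"][180:350,350:490],None,fx=3.5,fy=3.5,interpolation=cv2.INTER_CUBIC)
for z,r in((87,29),(5,29)): draw(c,im,circ(C[0],C[1],z,r),(0,255,0),3.5,(350,180))
draw(c,im,T,(0,0,255),3.5,(350,180))
im2=cv2.resize(s["bgr"][170:320,40:210],None,fx=1.8,fy=1.8,interpolation=cv2.INTER_CUBIC)
for z,r in((87,29),(5,29)): draw(s,im2,circ(C[0],C[1],z,r),(0,255,0),1.8,(40,170))
draw(s,im2,T,(0,0,255),1.8,(40,170))
out=np.zeros((max(im.shape[0],im2.shape[0]),im.shape[1]+im2.shape[1],3),np.uint8); out[:im.shape[0],:im.shape[1]]=im; out[:im2.shape[0],im.shape[1]:]=im2
print(out.shape); cv2.imwrite("pics/a.png",out)
E
```

```text
[[-0.     0.258 -0.966]
 [ 0.001 -0.966 -0.258]
 [-1.    -0.001 -0.   ]]
tray rim [[368.20001220703125, 199.8000030517578], [426.1000061035156, 183.60000610351562], [467.1000061035156, 329.8999938964844], [409.1000061035156, 346.1000061035156]] [[639.7, -144.1, 35.0], [674.7, -270.0, 35.0], [368.2, -337.5, 35.0], [336.9, -217.2, 35.0]] [ 504.88398839 -242.19545956   35.        ]
len [np.float64(130.63834710530392), np.float64(313.84118848581073)] [np.float64(-74.47074405244459), np.float64(-167.57207787872363)]
tile [[340.1, 401.5, 7.0], [496.3, 389.8, 7.0], [475.9, 231.7, 7.0], [320.4, 247.3, 7.0]] [408.1583948  317.57733909   7.        ]
bottle [[578.9, 177.0, 26.0], [600.4, 31.4, 26.0], [540.8, 22.9, 26.0], [519.8, 167.2, 26.0]]
m [560.19559784  96.45905222] ax [-0.1600893   0.98710254] deg 99.21207971512797 u -70.29745909476172 76.40072900898366
-70 -28.5 29.8
-60 -29.2 30.5
-50 -29.6 30.1
-40 -29.2 30.5
-30 -29.9 30.1
-20 -29.9 29.4
-10 -29.8 29.8
0 -30.2 29.7
10 -30.5 29.4
20 -30.1 29.0
30 -28.7 25.2
40 -21.6 21.4
50 -20.2 21.1
60 -21.6 20.0
70 -20.2 18.6
(595, 796, 3)
```

View pics/a.png

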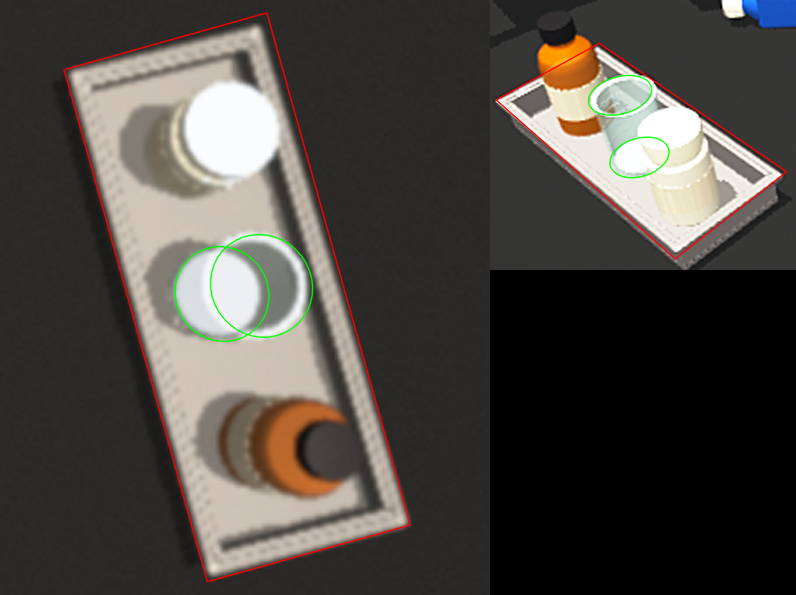

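The overlay shows the beaker about 1 px (2 mm) to the left of the tray centre, so I take it as (505.5,-240). Next I refine the tray axis from the two caps and compute the first shifts.

Run:
```python
from h import *
c=cam("top")
J=w(c,[350+231/3.5,180+130/3.5],103)[0]; A=w(c,[350+332/3.5,180+447/3.5],133)[0]
B=w(c,[350+257/3.5,180+284.5/3.5],87)[0]; B0=w(c,[350+218/3.5,180+291.5/3.5],8)[0]
d=J-A; print(J,A,"mid",(J+A)/2,"ang",np.degrees(np.arctan2(d[1],d[0])),np.linalg.norm(d[:2]),"beaker",B,B0)
a=np.degrees(np.arctan2(d[1],d[0]))+90
go(505.5,-240,226,103.5)
```

```text
[ 591.48880269 -224.99390737  103.        ] [ 416.32003123 -261.60922839  133.        ] mid [ 503.90441696 -243.30156788  118.        ] ang 11.806474302194431 178.95468764312375 beaker [ 505.30611981 -239.89614879   87.        ] [ 505.88518015 -239.22131795    8.        ]
t 0.25 pos [ 135.4 -507.1  226.4] jaw -75.1 shift [   0.6 -162.6 -426.5] turn(tool x) 1.4 grip 92.0 q6 -0.15
```

Emit:
{"name": "send_rows", "arguments": {"moves": [[0,-10,-25,0],[0,-15,-40,0],[0,-15,-40,0],[0,-15,-40,0],[0,-15,-40,0],[0,-15,-40,0],[0,-15,-40,0],[0,-15,-40,1.8]], "hand": 1}}

```text
time: 1.25
tool_pos: [401.5, -316.5, 226.7]
tcp_rot: [1.452, 1.571, -1.461]
contact_force: [0.5, -1.0, 0.4]
grip_width: 91.7
```

Emit:
{"name": "send_rows", "arguments": {"moves": [[0,-15,-40,0],[0,-15,-40,0],[0,-12,-26,0],[0,-5,-12,0],[0,0,0,0],[0,0,0,0]]}}

```text
time: 2.0
tool_pos: [503.9, -245.7, 226.7]
tcp_rot: [0.362, 1.57, -2.551]
contact_force: [-0.3, -0.7, -0.9]
grip_width: 92.0
```

```bash
python3 -c "
from h import *
go(505.5,-239.5,46,103)"
```

```text
t 2.0 pos [ 503.9 -245.7  226.7] jaw -76.9 shift [180.7  -5.7  -3. ] turn(tool x) 0.1 grip 92.0 q6 0.75
```

Emit:
{"name": "send_rows", "arguments": {"moves": [[20,-3,-1.5,0],[30,-2.7,-1.5,0],[30,0,0,0],[30,0,0,0],[30,0,0,0],[20,0,0,0],[14,0,0,0],[6,0,0,0]]}}

```text
time: 3.0
tool_pos: [505.8, -239.2, 46.3]
tcp_rot: [-0.471, 1.57, 2.899]
contact_force: [-0.3, -0.1, -0.0]
grip_width: 92.0
```

Emit:
{"name": "send_rows", "arguments": {"moves": [[0,0,0,0],[0,0,0,0],[0,0,0,0],[0,0,0,0],[0,0,0,0],[0,0,0,0],[0,0,0,0],[0,0,0,0]], "hand": 0.3}}

```text
time: 4.0
tool_pos: [506.5, -238.8, 47.1]
tcp_rot: [2.301, 1.57, -0.611]
contact_force: [-1.2, 1.3, 4.9]
grip_width: 57.7
```

Gripped at 57.7 mm. Lifting.

Emit:
{"name": "send_rows", "arguments": {"moves": [[-4,0,0,0],[-12,0,0,0],[-22,0,0,0],[-26,0,0,0],[-26,0,0,0],[-24,0,0,0],[-16,0,0,0],[-10,0,0,0]]}}

```text
time: 5.0
tool_pos: [506.4, -238.8, 188.1]
tcp_rot: [2.295, 1.569, -0.618]
contact_force: [0.7, 0.7, -1.0]
grip_width: 57.7
```

Emit:
{"name": "send_rows", "arguments": {"moves": [[0,-10,0,0],[0,-25,-1,0],[0,-36,-2,0],[0,-36,-2,0],[0,-36,-2,0],[0,-36,-2,0],[0,-36,-2,0],[0,-36,-2,0]]}}

```text
time: 6.0
tool_pos: [460.6, 10.4, 185.9]
tcp_rot: [-0.413, 1.569, 2.958]
contact_force: [0.8, 0.1, -1.1]
grip_width: 57.7
```

Emit:
{"name": "send_rows", "arguments": {"moves": [[0,-36,-2,0],[0,-36,-2,0],[0,-36,-2,0],[0,-36,-2,0],[0,-36,-2,0],[0,-36,-2,0],[0,-36,-2,0],[0,-30,-2,0]]}}

```text
time: 7.0
tool_pos: [411.8, 288.2, 185.8]
tcp_rot: [0.183, 1.569, -2.728]
contact_force: [0.4, -0.5, -0.8]
grip_width: 57.4
```

```bash
python3 -c "
from h import *
go(408,317,49,103); print(get_obs()['contact_force'])"
```

```text
t 7.0 pos [411.8 288.2 185.8] jaw -76.8 shift [136.8 -28.9  -3.1] turn(tool x) 0.2 grip 57.4 q6 1.8
[ 0.41642641 -0.5165945  -0.77807003]
```

Emit:
{"name": "send_rows", "arguments": {"moves": [[0,-18,-1,0],[12,-10,0,0],[26,-1,0,0],[28,0,0,0],[26,0,0,0],[20,0,0,0],[12,0,0,0],[6,0,0,0]]}}

```text
time: 8.0
tool_pos: [407.5, 314.9, 55.8]
tcp_rot: [0.423, 1.57, -2.49]
contact_force: [0.2, -0.7, -1.0]
grip_width: 57.7
```

Emit:
{"name": "send_rows", "arguments": {"moves": [[2,0,0,0],[2,0,0,0],[2,0,0,0],[0,0,0,0],[0,0,0,0]]}}

```text
time: 8.62
tool_pos: [407.8, 315.5, 50.9]
tcp_rot: [3.113, 1.57, 0.201]
contact_force: [-0.6, -0.3, -1.2]
grip_width: 57.8
```

Emit:
{"name": "send_rows", "arguments": {"moves": [[1,0,0,0],[1,0,0,0],[0.6,0,0,0],[0,0,0,0],[0,0,0,0]]}}

```text
time: 9.25
tool_pos: [407.8, 315.5, 49.1]
tcp_rot: [-3.05, 1.57, 0.321]
contact_force: [-3.3, -1.3, 9.3]
grip_width: 57.4
```

Emit:
{"name": "send_rows", "arguments": {"moves": [[0,0,0,0],[0,0,0,0],[0,0,0,0],[0,0,0,0]], "hand": 0.95}}

```text
time: 9.75
tool_pos: [407.7, 315.4, 47.9]
tcp_rot: [0.564, 1.57, -2.348]
contact_force: [0.0, -0.2, -0.6]
grip_width: 86.7
```

Emit:
{"name": "send_rows", "arguments": {"moves": [[-5,0,0,0],[-15,0,0,0],[-25,0,0,0],[-30,0,0,0],[-30,0,0,0],[-20,0,0,0],[-10,0,0,0]]}}

```text
time: 10.62
tool_pos: [408.1, 315.7, 185.2]
tcp_rot: [-2.887, 1.568, 0.484]
contact_force: [-0.3, -0.1, -0.0]
grip_width: 87.1
```

Run:
```python
from h import *
go(550,160,180,9.2)
c=cam("top"); s=cam("scene")
base=np.array([570.9,30.3]); a=np.radians(99.2); ax=np.array([np.cos(a),np.sin(a)]); n=np.array([-ax[1],ax[0]])
P=lambda u,v,z:[*(base+u*ax+v*n),z]
ims=[]
for q,(x0,y0,x1,y1),k in((c,(120,180,300,360),2.2),(s,(250,110,430,260),2.2)):
    im=cv2.resize(q["bgr"][y0:y1,x0:x1],None,fx=k,fy=k,interpolation=cv2.INTER_CUBIC)
    for z in(0,52): draw(q,im,[P(0,-26,z),P(100,-26,z),P(100,26,z),P(0,26,z)],(0,0,255),k,(x0,y0))
    for u in(118,140):
        t=np.linspace(0,6.28,30); draw(q,im,[P(u,18*np.cos(b),26+18*np.sin(b)) for b in t],(0,160,0),k,(x0,y0))
    for z in(7,89): draw(q,im,circ(407.8,316,z,29),(255,0,255),k,(x0,y0))
    ims.append(cv2.copyMakeBorder(im,0,400-im.shape[0],0,0,cv2.BORDER_CONSTANT))
cv2.imwrite("pics/b.png",np.hstack(ims))
```

```text
t 10.625 pos [408.1 315.7 185.2] jaw -76.9 shift [   5.3  183.9 -102.7] turn(tool x) -86.1 grip 87.1 q6 1.85
```

View pics/b.png

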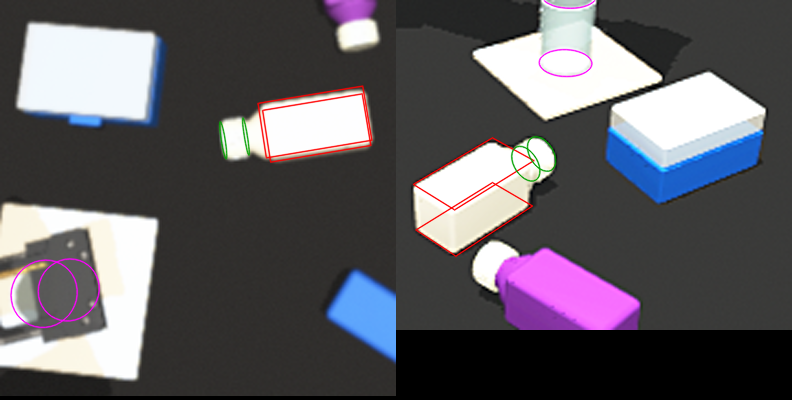

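Both projections fit: the beaker stands on the tile, and the white bottle matches the model within a pixel or so. Turning the jaws across the bottle.

Emit:
{"name": "send_rows", "arguments": {"moves": [[0,0,0,-10],[0,0,0,-10.5],[0,0,0,-10.5],[0,0,0,-10.5],[0,0,0,-10.5],[0,0,0,-10.5],[0,0,0,-10.5],[0,0,0,-10]], "hand": 0.7}}

```text
time: 11.72
tool_pos: [407.2, 315.1, 182.1]
tcp_rot: [-1.122, 1.569, -2.58]
contact_force: [-0.0, -0.1, -0.4]
grip_width: 64.5
```

Emit:
{"name": "send_rows", "arguments": {"moves": [[0,0,0,-3.1],[0,0,0,0],[0,0,0,0]]}}

```text
time: 12.1
tool_pos: [407.5, 315.3, 182.6]
tcp_rot: [-1.151, 1.57, -2.562]
contact_force: [-0.5, -0.1, -0.1]
grip_width: 64.0
```

```bash
python3 -c "
from h import *
go(549.2,164.5,7,9.2)"
```

```text
t 12.1 pos [407.5 315.3 182.6] jaw 9.2 shift [175.5 116.  171.4] turn(tool x) -0.0 grip 64.0 q6 0.35
```

Emit:
{"name": "send_rows", "arguments": {"moves": [[0,10,15,0],[0,20,30,0],[0,24,35,0],[0,24,35,0],[0,20,30,0],[10,12,18,0],[25,6,8.4,0],[30,0,0,0]]}}

```text
time: 13.1
tool_pos: [550.4, 163.9, 117.0]
tcp_rot: [1.359, 1.57, -0.052]
contact_force: [-1.3, -0.4, 0.2]
grip_width: 64.3
```

Emit:
{"name": "send_rows", "arguments": {"moves": [[30,0,0,0],[30,0,0,0],[25,0,0,0],[15,0,0,0],[7,0,0,0],[3.5,0,0,0],[0,0,0,0],[0,0,0,0]]}}

```text
time: 14.1
tool_pos: [550.2, 164.9, 8.3]
tcp_rot: [1.502, 1.569, 0.093]
contact_force: [0.9, -1.0, -0.5]
grip_width: 64.4
```

```bash
python3 -c "
from h import *
go(549.2,164.5,7,9.2)"
```

```text
t 14.1 pos [550.2 164.9   8.3] jaw 9.2 shift [ 1.3 -1.1  0.3] turn(tool x) 0.0 grip 64.4 q6 -0.0
```

Emit:
{"name": "send_rows", "arguments": {"moves": [[1,-0.8,0,0],[0,0,0,0],[0,0,0,0],[0,0,0,0],[0,0,0,0],[0,0,0,0]], "hand": 0.2}}

```text
time: 14.85
tool_pos: [549.1, 164.8, 6.7]
tcp_rot: [1.39, 1.57, -0.02]
contact_force: [0.9, 0.3, 0.7]
grip_width: 35.1
```

Emit:
{"name": "send_rows", "arguments": {"moves": [[-4,0,0,0],[-8,0,0.5,0],[-10,0,1.5,0],[-10,0,2.5,0],[-10,0,4,0],[0,0,0,0],[0,0,0,0]]}}

```text
time: 15.72
tool_pos: [550.3, 156.3, 48.6]
tcp_rot: [1.14, 1.571, -0.27]
contact_force: [0.1, 0.6, -1.5]
grip_width: 35.0
```

```bash
python3 -c "
from h import *
go(549.2,164.5,7,9.2); print(get_obs()['contact_force'],get_obs()['moment'])
s=cam('scene');t=cam('top')
cv2.imwrite('pics/c.png',np.hstack([cv2.resize(i,None,fx=2,fy=2) for i in (s['bgr'][100:280,230:430],t['bgr'][150:330,200:400])]))"
```

```text
t 15.725 pos [550.3 156.3  48.6] jaw 9.2 shift [41.6  0.2 -8.3] turn(tool x) 0.0 grip 35.0 q6 -0.02
[ 0.11419446  0.59397545 -1.46435443] [ 0.14646927 -0.16396832  0.09605541]
```

View pics/c.png

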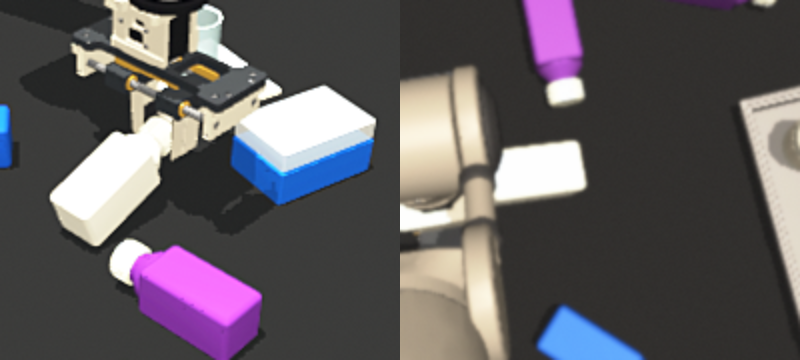

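The bottle pivots in the grip as it lifts: its cap is up and its base is down on the bench. I continue the arc about the base edge.

Emit:
{"name": "send_rows", "arguments": {"moves": [[-11,0,6.5,0],[-11,0,8,0],[-9,0,8.5,0],[-9,0,8.6,0],[-7.5,0,9.5,0],[-7,0,10,0],[-5,0,10,0],[0,0,0,0]]}}

```text
time: 16.82
tool_pos: [560.5, 95.2, 108.5]
tcp_rot: [1.234, 1.57, -0.177]
contact_force: [0.4, 0.5, -3.4]
grip_width: 35.0
```

```bash
python3 -c "
from h import *
go(549.2,164.5,7,9.2); print(get_obs()['contact_force'],get_obs()['moment'])
s=cam('scene');t=cam('top')
cv2.imwrite('pics/d.png',np.hstack([cv2.resize(i,None,fx=2,fy=2) for i in (s['bgr'][100:280,200:400],t['bgr'][150:330,200:400])]))"
```

```text
t 16.825 pos [560.5  95.2 108.5] jaw 9.2 shift [101.4  -0.2 -70.2] turn(tool x) -0.0 grip 35.0 q6 -0.13
[ 0.41309183  0.50117046 -3.39738325] [ 0.17995718 -0.08034331  0.00599588]
```

View pics/d.png

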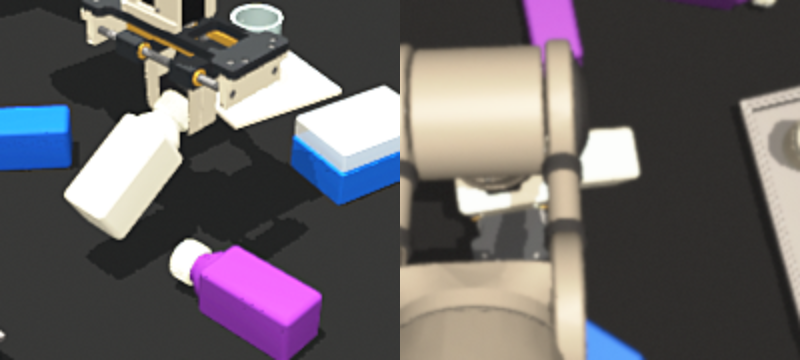

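The bottle now hangs clear of the bench, tilted about 40° and held by the torsional friction of the pads. Brisk up-and-down shakes should let it settle towards vertical, since the inertia adds to gravity.

Emit:
{"name": "send_rows", "arguments": {"moves": [[-45,0,0,0],[-45,0,0,0],[40,0,0,0],[-45,0,0,0],[45,0,0,0],[-45,0,0,0],[45,0,0,0],[-45,0,0,0]]}}

```text
time: 17.92
tool_pos: [554.6, 96.3, 195.2]
tcp_rot: [-1.7, 1.552, -3.108]
contact_force: [0.3, -0.4, -2.0]
grip_width: 35.4
```

Emit:
{"name": "send_rows", "arguments": {"moves": [[45,0,0,0],[-45,0,0,0],[45,0,0,0],[-45,0,0,0],[45,0,0,0],[-45,0,0,0],[0,0,0,0],[0,0,0,0]]}}

```text
time: 18.92
tool_pos: [559.9, 96.3, 202.7]
tcp_rot: [-1.355, 1.571, -2.764]
contact_force: [-0.5, -0.1, -2.6]
grip_width: 35.2
```

```bash
cat >> h.py <<'E'
def tilt():
    """fit the free tilt of the gripped bottle in the scene picture (white blob below the gripper): angle th and grip offset u"""
    from scipy.optimize import minimize
    o,p,R=tool(); g=p-19*R[:,0]; s=cam("scene"); hv=cv2.cvtColor(s["bgr"],cv2.COLOR_BGR2HSV)
    m=np.uint8((hv[:,:,2]>90)&(hv[:,:,1]<70))
    def mask(th,u,dz=0):
        d=np.cos(th)*R[:,2]+np.sin(th)*R[:,0]; n=np.cross(d,R[:,1])  # towards base
        q=[g+d*(u-k)+a*26*n+b*26*R[:,1] for k in(0,100) for a in(-1,1) for b in(-1,1)]
        im=np.zeros(m.shape,np.uint8); cv2.fillConvexPoly(im,cv2.convexHull(np.int32(pr(s,q))),1); return im
    best=[]
    for th in np.radians(np.arange(0,121,2)):
        for u in(128,131,134,137): 
            a=mask(th,u); r=cv2.dilate(a,np.ones((9,9)))-a
            best.append(((m&a).sum()/a.sum()-(m&r).sum()/r.sum(),np.degrees(th),u))
    best.sort(reverse=True); print("tilt",best[:3]); th=np.radians(best[0][1]); u=best[0][2]
    zb=g[2]-u*np.sin(th)-26*abs(np.cos(th)); print("lowest z",zb)
    im=s["bgr"].copy(); cv2.drawContours(im,cv2.findContours(mask(th,u),0,1)[0],-1,(0,0,255),1); return im
E
python3 -c "
from h import *
go(549.2,164.5,7,9.2); im=tilt()
cv2.imwrite('pics/e.png',cv2.resize(im[60:300,180:420],None,fx=2,fy=2))"
```

```text
t 18.925 pos [559.9  96.3 202.7] jaw 9.3 shift [195.7   0.5 -69. ] turn(tool x) 0.1 grip 35.2 q6 -0.13
tilt [(np.float64(0.7026700247936477), np.float64(62.0), 134), (np.float64(0.6975550946661238), np.float64(64.0), 134), (np.float64(0.6955463517963518), np.float64(59.99999999999999), 134)]
lowest z 91.1558418137801
```

View pics/e.png

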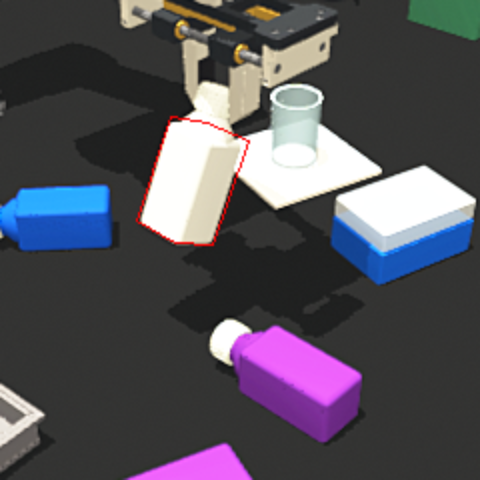

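The shaking worked: the tilt is now about 64°, with the bottle's outline at (195,180) in the crop. Some more of it.

Emit:
{"name": "send_rows", "arguments": {"moves": [[45,0,0,0],[-45,0,0,0],[45,0,0,0],[-45,0,0,0],[45,0,0,0],[-45,0,0,0],[45,0,0,0],[-45,0,0,0]]}}

```text
time: 19.98
tool_pos: [554.5, 95.9, 194.6]
tcp_rot: [-1.692, 1.551, -3.102]
contact_force: [1.5, -0.1, -2.5]
grip_width: 35.3
```

Emit:
{"name": "send_rows", "arguments": {"moves": [[45,0,0,0],[-45,0,0,0],[45,0,0,0],[-45,0,0,0],[45,0,0,0],[-45,0,0,0],[0,0,0,0],[0,0,0,0]]}}

```text
time: 20.98
tool_pos: [559.8, 96.1, 202.3]
tcp_rot: [-1.593, 1.57, -3.003]
contact_force: [-0.8, 0.7, -3.0]
grip_width: 35.5
```

```bash
python3 -c "
from h import *
go(549.2,164.5,7,9.2); im=tilt()
cv2.imwrite('pics/f.png',cv2.resize(im[60:300,180:420],None,fx=2,fy=2))"
```

```text
t 20.975 pos [559.8  96.1 202.3] jaw 9.2 shift [195.3   0.7 -69.2] turn(tool x) 0.0 grip 35.5 q6 -0.13
tilt [(np.float64(0.7089528271588612), np.float64(64.0), 134), (np.float64(0.6951214431529392), np.float64(66.0), 134), (np.float64(0.6869972347913524), np.float64(62.0), 134)]
lowest z 89.51035152166612
```

Emit:
{"name": "send_rows", "arguments": {"moves": [[15,0,0,0],[25,0,0,0],[20,0,0,0],[12,0,0,0],[6,0,0,0],[3,0,0,0],[0,0,0,0],[0,0,0,0]]}}

```text
time: 22.02
tool_pos: [560.4, 96.1, 122.7]
tcp_rot: [1.39, 1.57, -0.02]
contact_force: [-0.0, -0.2, -2.0]
grip_width: 35.5
```

Emit:
{"name": "send_rows", "arguments": {"moves": [[2,0,0,0],[2,0,0,0],[0,0,0,0],[0,0,0,0]]}}

```text
time: 22.52
tool_pos: [560.1, 96.1, 118.1]
tcp_rot: [0.386, 1.571, -1.023]
contact_force: [0.7, 0.1, -2.0]
grip_width: 35.0
```

Emit:
{"name": "send_rows", "arguments": {"moves": [[1.5,0,0,0],[1.5,0,0,0],[1,0,0,0],[0,0,0,0]]}}

```text
time: 23.02
tool_pos: [560.3, 96.2, 114.6]
tcp_rot: [1.576, 1.57, 0.166]
contact_force: [-1.6, 1.5, 4.7]
grip_width: 35.3
```

Emit:
{"name": "send_rows", "arguments": {"moves": [[1,0,0,0],[1,0,0,0],[0,0,0,0]]}}

```text
time: 23.4
tool_pos: [560.6, 96.7, 114.3]
tcp_rot: [1.752, 1.568, 0.342]
contact_force: [-5.2, 2.7, 15.1]
grip_width: 35.1
```

Emit:
{"name": "send_rows", "arguments": {"moves": [[-1,0,6,0],[-1.3,0,6,0],[-1,0,6,0],[-0.6,0,6,0],[0,0,0,0]]}}

```text
time: 24.02
tool_pos: [564.5, 72.2, 117.0]
tcp_rot: [1.518, 1.569, 0.108]
contact_force: [-2.0, 2.0, 7.8]
grip_width: 35.5
```

```bash
python3 -c "
from h import *
go(549.2,164.5,7,9.2); im=tilt()
cv2.imwrite('pics/f.png',cv2.resize(im[60:300,180:420],None,fx=2,fy=2))"
```

```text
t 24.025 pos [564.5  72.2 117. ] jaw 9.2 shift [110.   -0.5 -93.6] turn(tool x) 0.0 grip 35.5 q6 -0.17
tilt [(np.float64(0.7852586206896552), np.float64(72.0), 131), (np.float64(0.7682608818222824), np.float64(74.0), 131), (np.float64(0.7596310389217023), np.float64(72.0), 134)]
lowest z 3.3408192060340536
```

Emit:
{"name": "send_rows", "arguments": {"moves": [[-0.3,0,6,0],[-0.2,0,6,0],[0,0,6,0],[0.3,0,6,0],[0.5,0,5,0],[0.8,0,5,0],[0,0,0,0]]}}

```text
time: 24.95
tool_pos: [569.4, 38.4, 114.7]
tcp_rot: [-1.085, 1.571, -2.495]
contact_force: [0.2, 0.5, -0.2]
grip_width: 35.2
```

```bash
python3 -c "
from h import *
go(549.2,164.5,7,9.2); im=tilt()
cv2.imwrite('pics/f.png',cv2.resize(im[60:300,180:420],None,fx=2,fy=2))"
```

```text
t 24.95 pos [569.4  38.4 114.7] jaw 9.2 shift [ 107.7    0.2 -127.8] turn(tool x) 0.0 grip 35.2 q6 -0.23
tilt [(np.float64(0.7198721702780752), np.float64(86.0), 134), (np.float64(0.7178698482000283), np.float64(88.0), 131), (np.float64(0.7112477915642832), np.float64(88.0), 134)]
lowest z -1.787051395673265
```

View pics/f.png

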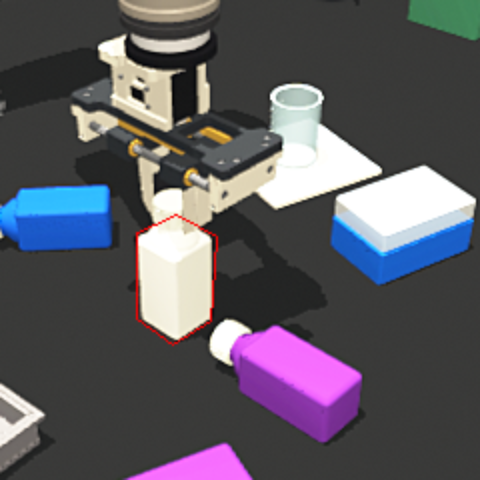

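The bottle is nearly upright, with its outline at (175,280) in the crop. I press gently to seat it, then let go.

Emit:
{"name": "send_rows", "arguments": {"moves": [[1,0,1,0],[0.8,0,0.5,0],[0,0,0,0]]}}

```text
time: 25.38
tool_pos: [569.8, 37.4, 114.5]
tcp_rot: [1.093, 1.57, -0.317]
contact_force: [-2.3, 0.4, 10.2]
grip_width: 35.5
```

Emit:
{"name": "send_rows", "arguments": {"moves": [[0,0,0,0],[0,0,0,0],[0,0,0,0],[0,0,0,0]], "hand": 0.7}}

```text
time: 25.88
tool_pos: [569.6, 37.3, 112.9]
tcp_rot: [-1.375, 1.57, -2.785]
contact_force: [-0.6, -0.6, -0.2]
grip_width: 64.1
```

Emit:
{"name": "send_rows", "arguments": {"moves": [[-5,0,0,0],[-15,0,0,0],[-20,0,0,0],[-20,0,0,0],[-10,0,0,0],[0,0,0,0]]}}

```text
time: 26.62
tool_pos: [570.1, 37.3, 184.1]
tcp_rot: [1.286, 1.569, -0.123]
contact_force: [-0.3, -0.4, -0.4]
grip_width: 64.2
```

```bash
python3 -c "
from h import *
go(569.4,36.5,107,9.2)
s=cam('scene')
b=(569.8,36.9); a=np.radians(9.2); im=s['bgr']
for z in(0,100): draw(s,im,[[b[0]+26*(i*np.cos(a)-j*np.sin(a)),b[1]+26*(i*np.sin(a)+j*np.cos(a)),z] for i,j in((1,1),(1,-1),(-1,-1),(-1,1))],(0,0,255))
for z in(118,140): draw(s,im,circ(*b,z,18),(0,160,0))
cv2.imwrite('pics/g.png',cv2.resize(im[60:300,180:420],None,fx=2,fy=2))"
```

```text
t 26.625 pos [570.1  37.3 184.1] jaw 9.2 shift [77.1 -1.   0.6] turn(tool x) 0.0 grip 64.2 q6 -0.23
```

View pics/g.png

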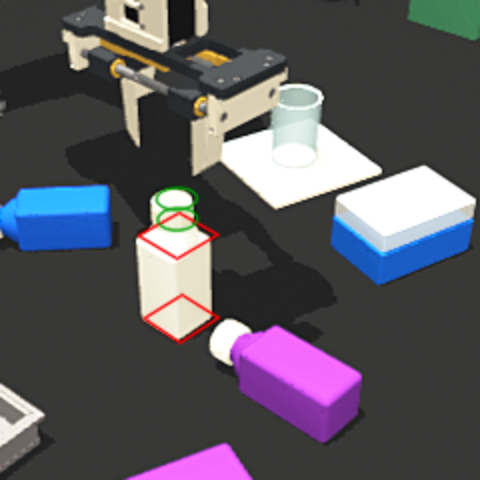

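The bottle stands free and upright. The real outline is about 2 px to the left of the model in the scene image, so I compute the correction for the fresh grip.

```bash
python3 -c "
from h import *
s=cam('scene')
q=pr(s,[569.8,36.9,50])[0]; print(w(s,[q+[-2.2,0.3]],50))
q=pr(s,[569.8,36.9,140])[0]; print(w(s,[q+[-2.5,1]],140))
go(567,33.5,110,9.2)
t=cam('top'); cv2.imwrite('pics/h.png',t['bgr'])"
```

```text
[[568.05932558  32.98393086  50.        ]]
[[569.81413988  31.46059996 140.        ]]
t 26.725 pos [569.3  37.3 182.7] jaw 9.2 shift [72.7 -2.9  3.4] turn(tool x) 0.0 grip 64.0 q6 -0.23
```

Emit:
{"name": "send_rows", "arguments": {"moves": [[0,0,4.5,0],[10,0,0,0],[20,0,0,0],[20,0,0,0],[14,0,0,0],[6,0,0,0],[3,0,0,0],[0,0,0,0]]}}

```text
time: 27.78
tool_pos: [570.6, 32.9, 110.4]
tcp_rot: [1.218, 1.57, -0.191]
contact_force: [-0.3, -0.7, 0.3]
grip_width: 63.7
```

Emit:
{"name": "send_rows", "arguments": {"moves": [[0,0,0,0],[0,0,0,0],[0,0,0,0],[0,0,0,0],[0,0,0,0],[0,0,0,0]], "hand": 0.2}}

```text
time: 28.52
tool_pos: [570.4, 32.8, 110.3]
tcp_rot: [0.574, 1.571, -0.835]
contact_force: [-0.3, -1.0, 3.0]
grip_width: 35.4
```

Emit:
{"name": "send_rows", "arguments": {"moves": [[-4,0,0,0],[-10,0,0,0],[-20,0,0,0],[-30,0,0,0],[-35,0,0,0],[-35,0,0,0],[-20,0,0,0],[-10,0,0,0]]}}

```text
time: 29.52
tool_pos: [570.6, 32.9, 275.7]
tcp_rot: [1.293, 1.569, -0.116]
contact_force: [-0.6, 0.1, -3.6]
grip_width: 35.5
```

```bash
python3 -c "
from h import *
go(505.5,-240,275,103); tilt()"
```

```text
t 29.525 pos [570.6  32.9 275.7] jaw 9.2 shift [   0.6 -108.1  258.9] turn(tool x) 86.2 grip 35.5 q6 -0.24
tilt [(np.float64(0.7270578145951415), np.float64(90.0), 128), (np.float64(0.7254307500447388), np.float64(90.0), 131), (np.float64(0.7150741196437292), np.float64(88.0), 128)]
lowest z 166.68253647099732
```

The bottle hangs vertical at 90°, with its base at about z 165. Carrying it over the tray.

Emit:
{"name": "send_rows", "arguments": {"moves": [[0,-6,14,0],[0,-14,34,0],[0,-16,39,0],[0,-16,39,0],[0,-16,39,0],[0,-16,38,0],[0,-14,34,0],[0,-10.1,21.9,0]]}}

```text
time: 30.58
tool_pos: [503.6, -242.3, 272.6]
tcp_rot: [-2.045, 1.568, 2.827]
contact_force: [0.3, 0.4, -2.0]
grip_width: 35.4
```

Emit:
{"name": "send_rows", "arguments": {"moves": [[0,0,0,5],[0,0,0,10],[0,0,0,10.2],[0,0,0,10.2],[0,0,0,10.2],[0,0,0,10.2],[0,0,0,10.2],[0,0,0,10.2]]}}

```text
time: 31.58
tool_pos: [504.1, -240.5, 272.7]
tcp_rot: [-0.81, 1.568, 2.727]
contact_force: [-0.7, 0.5, -2.4]
grip_width: 35.8
```

Emit:
{"name": "send_rows", "arguments": {"moves": [[0,0,0,7],[0,0,0,3],[0,0,0,0],[0,0,0,0]]}}

```text
time: 32.08
tool_pos: [504.8, -240.3, 273.5]
tcp_rot: [-0.6, 1.57, 2.77]
contact_force: [0.1, 0.6, -2.7]
grip_width: 35.7
```

```bash
python3 -c "
from h import *
go(505.5,-240,115,103); print(get_obs()['contact_force'])
s=cam('scene');im=s['bgr']
o,p,R=tool()
for z in(5,105): draw(s,im,[[505.5+26*(i*np.cos(.227)-j*np.sin(.227)),-240+26*(i*np.sin(.227)+j*np.cos(.227)),z] for i,j in((1,1),(1,-1),(-1,-1),(-1,1))],(0,0,255))
cv2.imwrite('pics/i.png',cv2.resize(im[20:320,10:310],None,fx=1.9,fy=1.9))"
```

```text
t 32.075 pos [ 504.8 -240.3  273.5] jaw -76.9 shift [158.5  -0.   -1. ] turn(tool x) 0.1 grip 35.7 q6 0.76
[ 0.06678721  0.63015381 -2.68195247]
```

View pics/i.png

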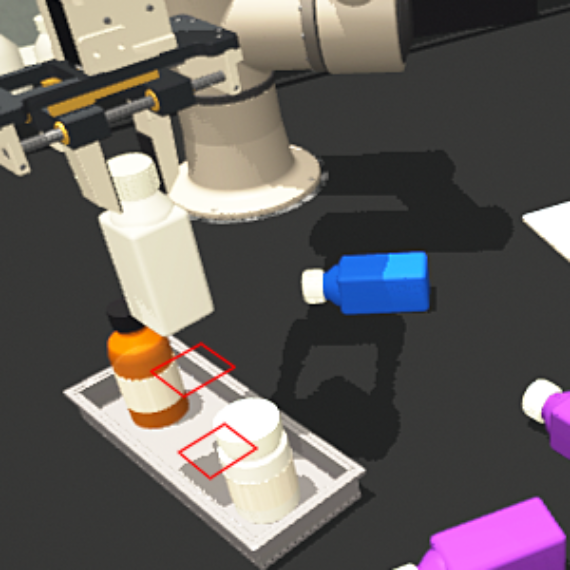

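The bottle hangs vertical above the free middle place, between the amber bottle (150,370) and the jar (255,450). Lowering it.

Emit:
{"name": "send_rows", "arguments": {"moves": [[8,0,-0.8,0],[18,0,0,0],[25,0,0,0],[28,0,0,0],[28,0,0,0],[22,0,0,0],[14,0,0,0],[7,0,0,0]]}}

```text
time: 33.12
tool_pos: [505.9, -239.7, 123.4]
tcp_rot: [-0.656, 1.57, 2.713]
contact_force: [-0.0, -0.5, -2.1]
grip_width: 35.3
```

Emit:
{"name": "send_rows", "arguments": {"moves": [[3,0,0,0],[0,0,0,0],[0,0,0,0]]}}

```text
time: 33.5
tool_pos: [506.4, -240.0, 121.8]
tcp_rot: [2.292, 1.569, -0.622]
contact_force: [0.3, 1.0, -2.7]
grip_width: 35.3
```

Emit:
{"name": "send_rows", "arguments": {"moves": [[2,0,0,0],[1.5,0,0,0],[1,0,0,0],[1,0,0,0],[0,0,0,0],[0,0,0,0]]}}

```text
time: 34.25
tool_pos: [506.1, -239.9, 115.7]
tcp_rot: [1.968, 1.571, -0.946]
contact_force: [0.6, -0.9, -2.3]
grip_width: 35.5
```

Emit:
{"name": "send_rows", "arguments": {"moves": [[0.7,0,0,0],[0.7,0,0,0],[0,0,0,0],[0,0,0,0]]}}

```text
time: 34.75
tool_pos: [506.3, -239.9, 115.2]
tcp_rot: [2.354, 1.57, -0.56]
contact_force: [-2.3, 1.8, 6.3]
grip_width: 35.3
```

Contact. I release, rise, and back off.

Emit:
{"name": "send_rows", "arguments": {"moves": [[0,0,0,0],[0,0,0,0],[0,0,0,0],[0,0,0,0]], "hand": 0.7}}

```text
time: 35.25
tool_pos: [506.1, -239.9, 114.1]
tcp_rot: [1.314, 1.571, -1.6]
contact_force: [0.4, -0.3, 0.0]
grip_width: 64.0
```

Emit:
{"name": "send_rows", "arguments": {"moves": [[-5,0,0,0],[-15,0,0,0],[-25,0,0,0],[-30,0,0,0],[-30,0,0,0],[-20,0,0,0],[-10,0,0,0]]}}

```text
time: 36.12
tool_pos: [506.5, -240.1, 251.5]
tcp_rot: [2.32, 1.568, -0.594]
contact_force: [1.1, 0.3, 0.7]
grip_width: 64.5
```

Emit:
{"name": "send_rows", "arguments": {"moves": [[0,15,10,0],[0,35,20,0],[0,35,20,0],[0,35,20,0],[0,35,20,0],[0,20,10,0],[0,0,0,0],[0,0,0,0]]}}

```text
time: 37.12
tool_pos: [448.4, -431.9, 248.9]
tcp_rot: [-1.578, 1.57, 1.792]
contact_force: [0.2, 0.1, -0.1]
grip_width: 64.4
```

Run:
```python
from h import *
o=get_obs(); print(o["time"],o["tool_pos"])
t=cam("top"); s=cam("scene")
for q in(t,s):
    im=q["bgr"]
    for z in(5,105): draw(q,im,[[505.7+26*(i*np.cos(.227)-j*np.sin(.227)),-240+26*(i*np.sin(.227)+j*np.cos(.227)),z] for i,j in((1,1),(1,-1),(-1,-1),(-1,1))],(0,0,255))
a=t["bgr"]; b=s["bgr"][100:310,30:430]
cv2.imwrite("pics/j.png",np.hstack([cv2.resize(a[170:360,100:480],None,fx=1.05,fy=1.05),cv2.resize(b,(380,200))])); 
cv2.imwrite("pics/j.png",np.vstack([cv2.resize(a[170:360,100:480],(760,300+0)),cv2.resize(b[:,:],(760,300))]))
```

```text
37.125 [ 448.39372246 -431.94381175  248.9212296 ]
```

View pics/j.png

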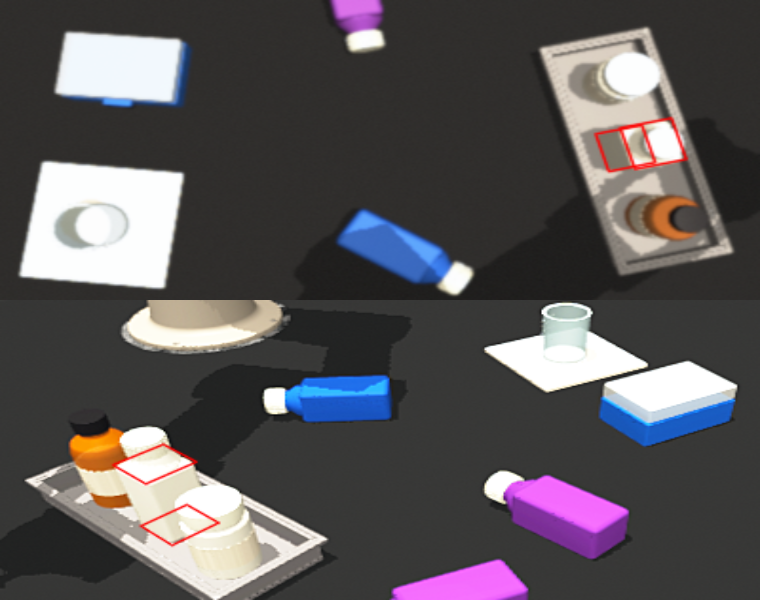

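The last picture shows the bottle upright in the middle place, within a few mm of the model outline. The jar, amber bottle and tip box look unmoved, and the beaker stands whole on the tile.

```bash
python3 -c "
from plant import *
print(close_job())"
```

```text
the job is handed in; nothing more can be done
None
```

The job is done and handed in at about 37 s on the robot's clock; no verdict was given.

- **Beaker:** I moved it from the tray's middle place onto the white tile, and it was upright throughout. The last picture shows its whole base on the tile.
- **Bottle stood up:** I gripped it by the cap and swung it upright. It stuck part-way in the grip, so I shook it gently and then pivoted its base edge on the bench. I let go of it on the bare bench, and a picture with the gripper clear showed it standing free.
- **Bottle into the tray:** I took the cap with a fresh grip and set the bottle upright on the floor of the middle place. I then released it and backed the arm off to about 190 mm away.

**Last checks:**
- The final top picture matches the bottle's planned outline. In the scene picture the bottle sits a few mm to the left of that outline, about the size of the camera calibration error.
- The amber bottle, jar, tip box and look-alike bottles appear unmoved. I judged this by eye and did not measure it.
- The highest wrist force I read at the end of a move was about 15 N, while pressing the bottle's base edge on the bench.

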